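Shut the test drawer and give the two-button reset

ROBOT

A 7-joint arm with a two-finger parallel gripper is mounted at the origin on a cart in front of the work surface, level with it; the furniture and walls round the work are solid. World frame = base frame: x ahead of the robot, y to its left, z up, the work surface at z = 0. Lengths are in mm, angles in rad, forces in N, time in s.
With the tool pointing down it reaches from about 400 to 900 mm from the base axis. Payload 5.6 kg.
Tool frame: the origin (TCP) lies midway between the tips of the shut fingers; the grasp point (between the pads) lies 19 mm behind it; z points along the fingers, y is the line along which they close (so a half turn about z gives the same grasp; the last joint's range is limited). The gripper opens to 92 mm and grips with 3 to 60 N. Pads are 20 mm wide; open, the fingers measure 128 mm over their backs; the gripper's body (75 mm by 189 mm) begins 69 mm behind the grasp point.
Start: joints at [1.113, 0.468, -0.012, 1.603, 0.006, 1.071, -0.056], TCP at [261.915, -594.903, 214.592] pointing down, gripper open.
Joint ranges: [-2.53, 2.53], [-0.31, 2.02], [-1.57, 1.55], [0.28, 2.44], [-1.29, 4.43], [0.15, 1.84], [-2.92, 2.92]. Speed limits (rad/s): [2.57, 2.57, 3.14, 3.14, 3.14, 3.14, 3.14].

INTERFACE

Orientations are given as a rotation vector (axis times angle).
In Python, from cell import robot, grip, kin, viewer gives the robot as it stands. Calls block until the motion is done:
- robot.movep(position, orientation): joint-space move of the TCP to a pose.
- robot.servo_line(position, feed=150, rotation=None): straight line of the TCP; rotation=None keeps the orientation; feed is the mean speed in mm/s.
- robot.goto_joints(angles): joint-space move.
- grip(opening, newtons=None): opening from 0.0 (shut) to 1.0 (fully open); newtons is the grip in N (None keeps the last); returns when the fingers have stopped.
- robot.hold(seconds).
- kin.ik(position, orientation): joint angles nearest the present ones, or None.
- robot.observe(): the state.
- viewer.read_camera(name): name is "scene" or "top" or "wrist"; returns the picture (480x640x3 uint8, red, green, blue); there is no depth.
- viewer.camera_info(name): a dict with "camera_matrix" (3x3 intrinsics, pixels), "k1" (the pictures are not rectified: a ray, as slopes to the right and down, at radius r is drawn at 1 + k1 r^2 times it, then the intrinsics apply), "R" (3x3) and "t" (3): a world point X has camera coordinates R X + t. Camera axes: x right, y down, z forward; pixel columns grow to the right and rows downward; lengths in mm; the calibration is good to about 2 mm. A picture is of the moment at which its call begins: read the wrist's pose just before it. camera_info takes no time and is no camera call; for the wrist camera it gives the pose at the moment of the call.
A pose or a line that the arm cannot do raises robot.IKError and nothing moves.
- robot.job_done(): hands the job in; it is judged then, once.
Trained networks look in the newest picture that a camera, given by its name, has taken for a name from the list of things; names that differ only in an ending like _2 or _b are one class to them, and where a whole thing is asked for, a point or a joint stands for the part that bears it (a point fixed in the world has none). Each returns a list of dicts, best first, with "confidence" (0 to 1); they miss things now and then, are a little off and sometimes report something else, mostly with a low value. They report only what shows in the picture. A call takes as long as a camera call.
- viewer.silhouettes(name, camera): "mask" (480x640 bool, what is visible of it).
- viewer.pinpoint(name, camera): "at" ([x, y, z] in mm, in the coordinates of the camera as it stood for that picture, good to about 4 mm: a listed point, or the origin of a listed thing).
The state is a dict: "t": time; "joints": joint angles; "joint_velocities": joint speeds; "joint_torque": joint torques, N m; "tcp_pos": TCP position; "tcp_rot": TCP orientation; "contact_force": force on the tool from outside, world axes, zero at the start; "wrist_torque": the same for the moment, N m; "grip_width": opening from 0.0 (shut) to 1.0 (fully open); "grip_force": force on a finger pad.
Only numpy, scipy, OpenCV 4.12 (cv2) and the standard library are available. Lean on these libraries where they do the work, as an engineer would, in place of code of your own. Each camera call takes 0.05 s, during which the arm holds its last target. There are 200 camera calls.

TASK

First push the open drawer of the board test fixture fully home with the fingertips. Then reset the interlock: on the grey button station press the two large buttons all the way down together, one fingertip on each (never one alone, and not the small stop button between them), keep both down for about three seconds, and let go so that both come back up. Grasp and lift nothing, leave the station where it stands, and leave the eraser, the battery and the capacitor alone.

Things in the scene. Friction and masses are not known exactly. Their poses are not given: they have to be found in the camera images.
- fixture: Board test fixture, fixed to the worktop: a housing 120 (x) x 110 (y) mm, 60 high, with grey side walls, a clear roof and a sliding drawer in its front. Origin at the centre of its underside; +x points to its closed back, -x out of its front, z up. It stands on one side of the bench and the button station on the other; which is which varies, and so does its yaw (within about 20 degrees of facing the robot).
- tray (a joint): How far the fixture's drawer is open, in m: 0 is fully home (hard stop), 0.045 fully out. It slides along the fixture's x axis, against about 1.5 N of friction, and stays where it is left. Starts 0.025 to 0.045 open.
- tray_front (a point): Centre of the outer face of the drawer's front plate, 36 mm above the worktop; moves with the drawer. The plate is upright, bare aluminium, 100 wide (fixture's y), 8 thick, from 14 to 58 mm above the worktop. Push it towards the fixture's +x. With the drawer home this face is 70 mm in front of the fixture's origin.
- station: Button station, a loose box of 1.4 to 2.1 kg on rubber feet, 80 (x) x 140 (y) mm, flat top panel 44 mm above the worktop. Three black round buttons stand in a row along its y axis: two large ones 60 mm apart and a small stop button midway between. Origin at the centre of its underside, z up. Its yaw varies by about 23 degrees either way. Between the two stands and further back a fixed bench power supply stands 176 mm high: cross above it or in front of it.
- button_left_top (a point): Centre of the top face of the large button at +30 mm on the station's y axis: diameter 26, 16 mm proud of the panel (60 mm above the worktop) when up; moves with the button.
- button_right_top (a point): The same for the large button at -30 mm on the station's y axis.
- button_left (a joint): How far that button is pressed, in m: 0 up, 0.008 fully down (its top is then 8 mm above the panel). Spring: starts to move at 0.9 N, fully down at 3 N, springs back when let go.
- button_right (a joint): The same for the other large button.
- button_stop (a joint): How far the small stop button at the station's centre is pressed, in m: 0 up, 0.004 down; diameter 14, 7 mm proud of the panel, 2 N. Not to be pressed.
- eraser: Loose eraser 20 x 45 x 12 mm, lying between the two stands near the front; origin at the centre of its underside. Not to be touched.
- battery: Loose block battery 26 x 51 x 18 mm, likewise. Not to be touched.
- capacitor: Loose capacitor, a cylinder 25 mm in diameter standing 40 mm high, likewise. Not to be touched.

How it is judged:
By the outcome, as a careful person would: the job done as asked, in the order asked, and still so for the second after the job is handed in, with the robot touching nothing.
It also fails if it takes over 64 s, if anything falls off the work surface, if the arm or the gripper's body presses on something with over 40 N, if the wrist force passes 120 N, or if a joint passes its speed limit or range.

## Working session

There is one attempt and no reset: what is moved stays moved. The work goes in short steps, each a Python script; the robot and the scene stay as the last script left them, time stands still between calls to the robot, and variables do not carry over. Pictures are saved under pics/ and viewed, at most 10 in all, crops included, and the job is handed in when it is done.

```bash
mkdir -p pics; ls; cat > h.py <<'E'
import numpy as np, cv2
from scipy.spatial.transform import Rotation as Ro
from cell import robot, grip, kin, viewer
def pts(cam, names):
    i=viewer.camera_info(cam); R=np.array(i["R"]); t=np.array(i["t"]); out={}
    for n in names:
        r=viewer.pinpoint(n,cam)
        out[n]=[(np.round(R.T@(np.array(d["at"])-t),1).tolist(),round(d["confidence"],2)) for d in r[:3]]
    return out
def proj(cam,X,i=None):
    i=i or viewer.camera_info(cam); c=np.array(i["R"])@np.array(X)+np.array(i["t"]); s=c[:2]/c[2]
    s=s*(1+i["k1"]*(s@s)); K=np.array(i["camera_matrix"]); return K[:2,:2]@s+K[:2,2]
def unproj(cam,uv,z,i=None):
    i=i or viewer.camera_info(cam); K=np.array(i["camera_matrix"]); d=np.linalg.solve(K[:2,:2],np.array(uv)-K[:2,2])
    s=d.copy()
    for _ in range(20): s=d/(1+i["k1"]*(s@s))
    R=np.array(i["R"]); C=-R.T@np.array(i["t"]); v=R.T@np.array([*s,1]); return C+v*(z-C[2])/v[2]
E
python3 - <<'E'
from h import *
N=["fixture","tray_front","station","button_left_top","button_right_top","eraser","battery","capacitor"]
for c in ["scene","top"]:
    im=viewer.read_camera(c); cv2.imwrite(f"pics/{c}0.png",im[:,:,::-1])
    for k,v in pts(c,N).items(): print(c,k,v)
o=robot.observe(); print(o["t"],o["tcp_pos"],o["tcp_rot"])
E
```

```text
pics
scene fixture [([499.7, 372.4, -1.8], 0.63)]
scene tray_front [([395.9, 353.0, 31.3], 0.65)]
scene station [([500.9, -298.1, -3.3], 0.83)]
scene button_left_top [([489.6, -271.3, 58.8], 0.62), ([508.1, -329.4, 59.8], 0.41)]
scene button_right_top [([506.4, -330.3, 58.7], 0.56)]
scene eraser [([438.9, 68.0, -2.1], 0.57)]
scene battery [([500.4, 371.7, -0.8], 0.56), ([394.4, 356.1, 28.8], 0.55)]
scene capacitor [([361.7, -7.9, -2.6], 0.52)]
top fixture [([504.3, 371.2, -0.8], 0.64), ([392.8, 355.1, 31.4], 0.59)]
top tray_front [([394.8, 352.7, 33.1], 0.89), ([438.4, 71.5, -3.5], 0.68)]
top station [([503.4, -300.8, -0.3], 0.6)]
top button_left_top [([361.0, -5.6, -3.8], 0.52), ([496.0, -274.4, 66.0], 0.43)]
top button_right_top [([506.8, -328.5, 64.4], 0.7)]
top eraser [([435.2, 71.5, -3.5], 0.51)]
top battery [([455.8, -77.3, -0.1], 0.71)]
top capacitor [([364.9, -4.5, -2.2], 0.52)]
0.9 [ 261.94782624 -594.92325722  214.63929874] [ 3.07419574e+00  6.46768132e-01 -1.93457988e-05]
```

View pics/scene0.png

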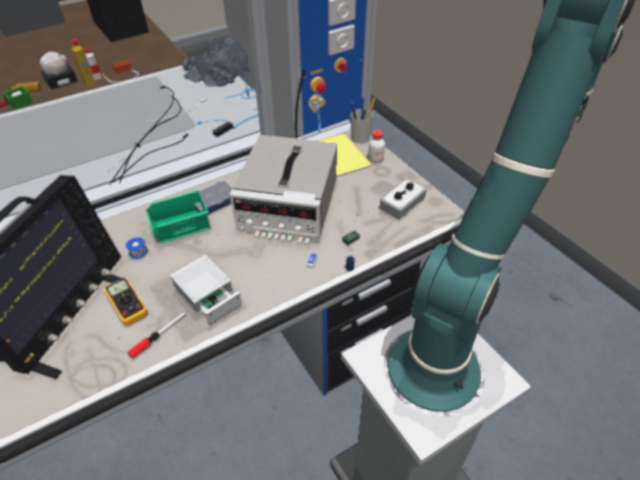

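View pics/top0.png

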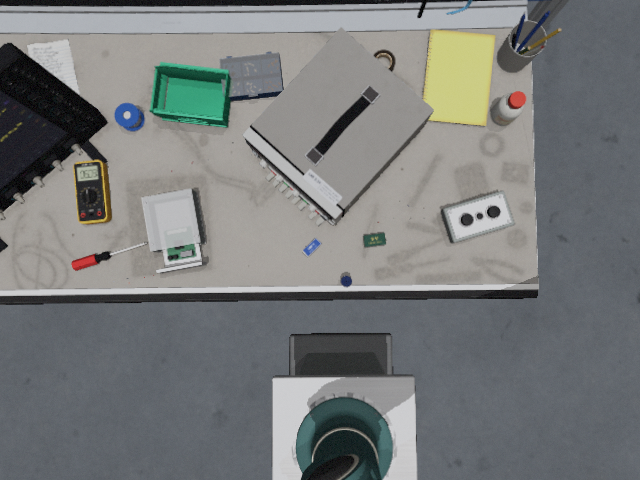

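The pictures match the network reports. In the top view, the fixture is at (175,225) with its drawer plate at (180,267), and the station is at (478,215) with its buttons at (465,218) and (493,212). The loose parts are at (312,247), (374,240) and (346,280). Next I refine these with the wrist camera over each stand.

```bash
cat >> h.py <<'E'
def down(yaw, pos):
    """tool down, finger line along (cos yaw, sin yaw); pick the half turn with least joint travel"""
    q0=np.array(robot.observe()["joints"]); best=None
    for a in (yaw,yaw+np.pi):
        y=np.array([np.cos(a),np.sin(a),0]); z=np.array([0,0,-1.]); rv=Ro.from_matrix(np.c_[np.cross(y,z),y,z]).as_rotvec()
        q=kin.ik(pos,rv)
        if q is None: continue
        d=np.abs(np.array(q)-q0).max()
        if best is None or d<best[0]: best=(d,rv,q)
    return best
E
python3 - <<'E'
from h import *
def go(p,yaw):
    b=down(yaw,p); print(b[0].round(2),np.round(b[2],2)); robot.movep(p,b[1])
st=np.array([502,-300,0]); ys=np.arctan2(56,-17)
ax=np.array([np.sin(ys),-np.cos(ys)])
go([502-60*ax[0],-300-60*ax[1],290],ys)
im=viewer.read_camera("wrist"); cv2.imwrite("pics/w1.png",im[:,:,::-1])
for k,v in pts("wrist",["station","button_left_top","button_right_top"]).items(): print(k,v)
np.save("w1.npy",np.array([viewer.camera_info("wrist")],dtype=object),allow_pickle=True)
print(robot.observe()["t"])
grip(0.0)
yf=np.arctan2(19,106)+np.pi/2
go([360,347,290],yf)
im=viewer.read_camera("wrist"); cv2.imwrite("pics/w2.png",im[:,:,::-1])
for k,v in pts("wrist",["fixture","tray_front"]).items(): print(k,v)
np.save("w2.npy",np.array([viewer.camera_info("wrist")],dtype=object),allow_pickle=True)
o=robot.observe();print(o["t"],o["contact_force"],o["tcp_pos"])
cv2.imwrite("pics/w12.png",cv2.resize(np.vstack([cv2.imread("pics/w1.png"),cv2.imread("pics/w2.png")]),(400*1,600)))
E
```

```text
0.69 [ 0.65  0.23 -0.11  1.77  0.03  1.15 -0.74]
station [([502.9, -305.0, -3.2], 0.74)]
button_left_top [([492.8, -274.4, 61.7], 0.7)]
button_right_top [([509.5, -330.9, 58.0], 0.57)]
2.3833
1.39 [ 0.07  0.31 -1.07  1.82  0.3   1.18  0.65]
fixture []
tray_front [([399.5, 349.1, 33.9], 0.65)]
6.2667 [-0.20290926  0.37016122 -0.1120612 ] [360.54812641 346.49911288 289.9045607 ]
```

View pics/w1.png

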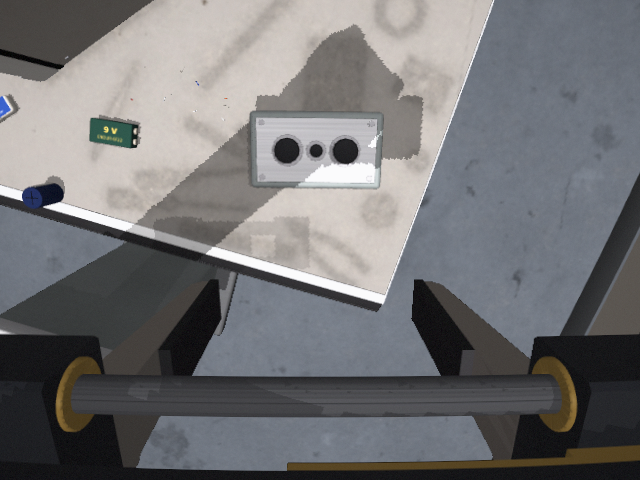

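View pics/w2.png

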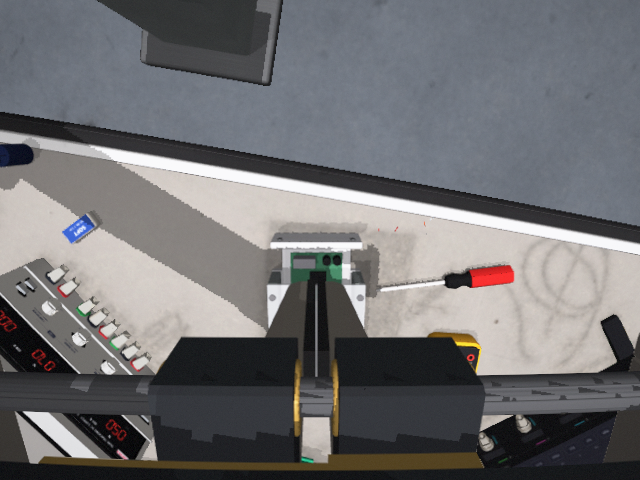

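w1 shows the large buttons at (287,151) and (345,151), level with the finger line. w2 shows the drawer plate's outer top edge from about (272,235) to (362,234), also parallel to the fingers. I'll turn these pixels into positions.

```bash
python3 - <<'E'
from h import *
i1=np.load("w1.npy",allow_pickle=True)[0]; i2=np.load("w2.npy",allow_pickle=True)[0]
g=cv2.cvtColor(cv2.imread("pics/w1.png"),cv2.COLOR_BGR2GRAY)[120:182,258:374]
n,l,s,c=cv2.connectedComponentsWithStats((g<45).astype(np.uint8))
B=[]
for k in range(1,n):
    if s[k,4]>60:
        uv=c[k]+[258,120]; P=unproj("wrist",uv,60 if s[k,4]>300 else 51,i1); print(s[k,4],uv.round(1),P.round(1))
g2=cv2.imread("pics/w2.png"); 
for x in (276,286,300,316,330,345,356): print(x,g2[226:252,x].mean(1).round().astype(int))
for uv in [(272,235),(362,234)]: print(unproj("wrist",uv,58,i2).round(1))
E
```

```text
470 [286.4 150. ] [ 496.7 -273.3   60. ]
463 [345.2 150.7] [ 513.2 -330.    60. ]
113 [315.7 150.4] [ 504.6 -301.7   51. ]
276 [170 172 173 172 174 176 150 120 112 112 111 112 104 110 113 125 216 248
 251 251 241 219 175 127 113 113]
286 [154 155 153 147 144 147 123 106 110 112 111 111 113 113 115 123 216 248
 251 251 229 173 154 172 188 188]
300 [158 158 158 159 161 163 148 122 111 113 112 111 113 113 114 107 209 248
 251 251 250 225 157 173 189 189]
316 [161 157 156 157 154 153 126 107 113 114 115 112 111 114 115 117 212 248
 251 251 241 221 180 168 183 185]
330 [164 161 160 161 160 159 137 115 115 113 113 112 112 114 116 118 214 248
 251 251 246 213 162 172 183 173]
345 [175 170 165 163 161 161 145 121 112 114 112 112 111 113 116 117 211 247
 251 251 251 248 238 244 250 228]
356 [167 162 159 156 154 152 151 126 113 112 111 109 112 109 110 118 208 247
 251 251 250 248 224 149 113 114]
[397.  303.9  58. ]
[379.  398.3  58. ]
```

```bash
python3 - <<'E'
from h import *
i2=np.load("w2.npy",allow_pickle=True)[0]
A,B=[unproj("wrist",uv,58,i2) for uv in [(272,241.8),(362,241.8)]]
print(A,B)
u=(B-A)/np.linalg.norm(B-A); n=np.array([u[1],-u[0],0]); C=(A+B)/2; C[2]=33   # n = fixture +x
home=np.array([502,372,0])-70*n; print(n,C,"open approx",(home-C)@n)
yaw=np.arctan2(u[1],u[0])
s=C-35*n
robot.movep([s[0],s[1],90],down(yaw,s)[1])
robot.servo_line(s,feed=120)
f0=np.array(robot.observe()["contact_force"]); d=0
for k in range(50):
    d=(-0+ (12 if k==0 else d+3)); robot.servo_line(s+d*n,feed=45)
    o=robot.observe(); f=(np.array(o["contact_force"])-f0)
    if -f@n>8: break
    if d>95: break
    print(d,round(-f@n,1),end="; ")
print("end",d,f,o["tcp_pos"],((np.array(o["tcp_pos"])-C)@n),o["t"])
E
```

```text
[404.43944514 304.95168877  58.        ] [387.46495099 400.09200733  58.        ]
[0.98445415 0.17564174 0.        ] [395.95219806 352.52184805  33.        ] open approx 37.820375527288135
12 1.0; 15 0.5; 18 0.8; 21 0.7; 24 1.7; 27 0.8; 30 0.8; 33 1.0; 36 0.9; 39 0.2; 42 0.7; 45 0.4; 48 0.0; 51 0.8; 54 1.0; 57 1.1; 60 1.3; 63 4.4; end 66 [-11.77572353  -4.18812313   8.27310635] [422.75145033 357.30947627  32.86382305] 27.223542542409362 12.625
```

```bash
python3 - <<'E'
from h import *
n=np.array([0.98445415,0.17564174,0]); s=np.array([395.952,352.522,33])-35*n
for d in (68,70):
    robot.servo_line(s+d*n,feed=30); o=robot.observe(); print(d,np.round(o["contact_force"],1),((np.array(o["tcp_pos"])-s)@n).round(1))
    if np.linalg.norm(o["contact_force"][:2])>25: break
robot.servo_line(s+30*n,feed=100)
p=s+30*n; robot.servo_line([p[0],p[1],140],feed=200)
im=viewer.read_camera("wrist"); cv2.imwrite("pics/w3.png",im[:,:,::-1])
im=viewer.read_camera("top"); cv2.imwrite("pics/t3.png",cv2.resize(im[170:290,110:250,::-1],None,fx=5,fy=5,interpolation=cv2.INTER_CUBIC))
for c in("wrist","top"): print(pts(c,["tray_front","fixture"]))
print(robot.observe()["t"])
E
```

```text
68 [-15.7  -5.4  13. ] 62.3
70 [-20.1  -7.4  18.2] 62.3
{'tray_front': [], 'fixture': [([503.7, 367.1, -0.2], 0.67)]}
{'tray_front': [([434.0, 359.7, 32.7], 0.56)], 'fixture': [([503.0, 370.9, -2.4], 0.75)]}
14.6583
```

View pics/w3.png

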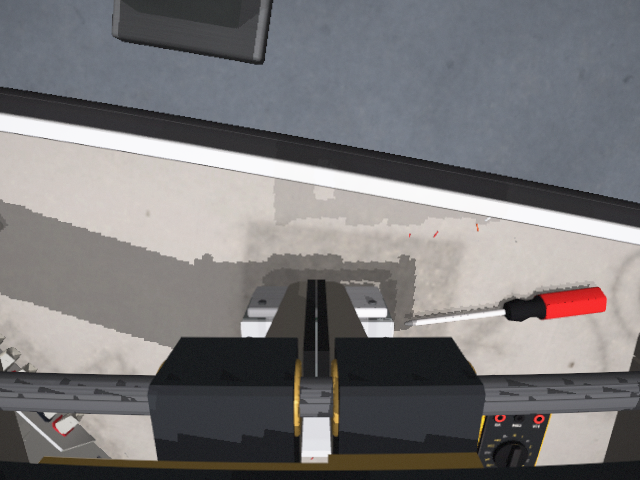

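w3 shows the drawer plate flush against the housing at about (255–385, 300–320). The tool stalled at the hard stop, and the top view puts the face 70 mm from the origin, so the drawer is home. Next is the station.

```bash
python3 - <<'E'
from h import *
c=np.array([504.3,-301.8]); yaw=np.arctan2(56.7,-16.5)
p=robot.observe()["tcp_pos"]; robot.servo_line([p[0],p[1],290],feed=250)
P=[c[0],c[1],290]; b=down(yaw,P); print(np.round(b[2],2)); robot.movep(P,b[1])
grip(0.5); robot.servo_line([c[0],c[1],110],feed=200)
im=viewer.read_camera("wrist"); i=viewer.camera_info("wrist"); cv2.imwrite("pics/w4.png",im[:,:,::-1])
print(pts("wrist",["button_left_top","button_right_top","station"]))
o=robot.observe(); print(o["t"],o["tcp_pos"],o["contact_force"],o["grip_width"])
a=np.array([np.cos(yaw),np.sin(yaw)])
for k in (-30,0,30): print(k,proj("wrist",[*(c+k*a),60 if k else 51],i).round(1))
E
```

```text
[ 1.2   0.48 -0.98  1.63  0.41  1.26  2.  ]
{'button_left_top': [([495.8, -273.1, 59.0], 0.65)], 'button_right_top': [([510.9, -330.2, 57.9], 0.84)], 'station': [([502.9, -306.4, -4.7], 0.88)]}
19.8167 [ 504.82517907 -302.21322617  111.09444293] [ 1.13206477  0.63405888 -0.11693262] 0.5048041172374217
-30 [269.4 261.1]
0 [319.4 256.7]
30 [369.6 261.2]
```

View pics/w4.png

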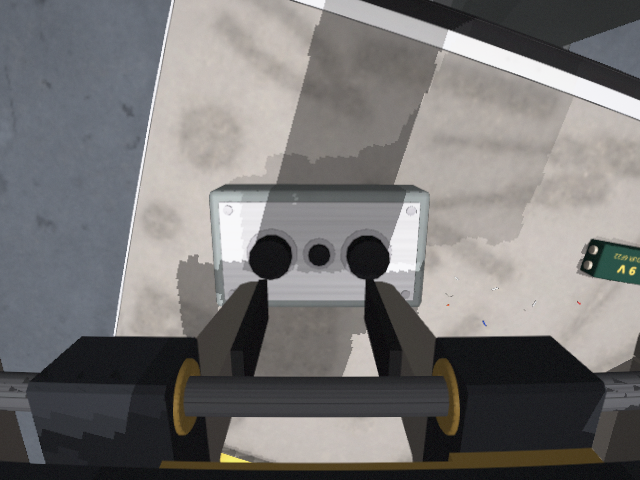

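w4 shows the buttons at (270,258) and (368,258), about 3 px (1.7 mm) nearer the robot than predicted, with a fingertip in line with each. I'll shift by that amount, widen slightly and press.

```bash
python3 - <<'E'
from h import *
c=np.array([502.9,-302.0]); 
grip(0.57); robot.servo_line([*c,66],feed=120)
o=robot.observe(); f0=np.array(o["contact_force"]); print(o["tcp_pos"],f0)
z=66
robot.servo_line([*c,53],feed=40)
while z>40:
    z=min(z,54)-1; robot.servo_line([*c,z],feed=20); o=robot.observe(); f=np.array(o["contact_force"])-f0
    print(z,o["tcp_pos"][2].round(1),f.round(1),np.round(o["wrist_torque"],2))
    if f[2]>20: break
robot.hold(1.2); viewer.read_camera("wrist"); im=viewer.read_camera("wrist"); cv2.imwrite("pics/w5.png",im[:,:,::-1]); robot.hold(1.7)
o=robot.observe(); print(o["t"],np.round(o["contact_force"],1))
robot.servo_line([*c,75],feed=60); robot.servo_line([*c,130],feed=150)
im=viewer.read_camera("wrist"); cv2.imwrite("pics/w6.png",im[:,:,::-1])
print(pts("wrist",["button_left_top","button_right_top","station"]),robot.observe()["t"])
cv2.imwrite("pics/w56.png",np.hstack([cv2.imread(f"pics/w{k}.png")[130:430,140:500] for k in (5,6)]))
E
```

```text
[ 503.01641858 -301.72903781   65.83503684] [-0.47802995 -0.65144528  0.24242841]
53 53.7 [ 3.5 -0.1  5.3] [-0.22 -0.93 -0.  ]
52 52.6 [ 4.4 -1.5  6.3] [-0.28 -0.98  0.  ]
51 52.4 [ 2.1 -0.1 11. ] [-0.01 -0.52 -0.06]
50 52.2 [ 0.1 -0.  18.6] [0.14 0.04 0.01]
49 52.1 [-2.4  0.4 24.8] [ 0.32  0.61 -0.01]
25.3667 [-2.9  0.3 25.4]
{'button_left_top': [([493.8, -272.4, 60.1], 0.86)], 'button_right_top': [([508.8, -328.7, 58.2], 0.69)], 'station': [([499.0, -304.1, -4.5], 0.88)]} 26.6667
```

View pics/w56.png

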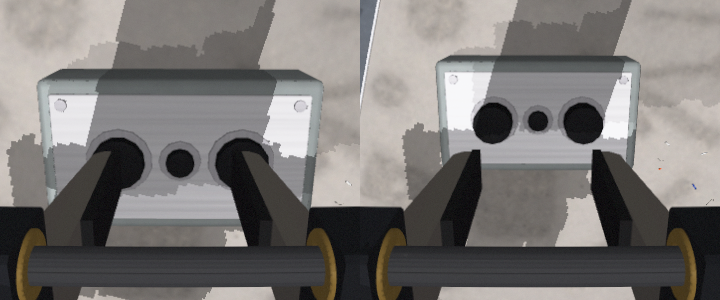

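The picture shows one fingertip on each large button while pressed, with the stop button clear. After release both buttons are up. The tips bottomed at 52 mm, the fully-down height, and the robot is now clear.

```bash
python3 - <<'E'
from h import *
p=robot.observe()["tcp_pos"]; robot.servo_line([p[0],p[1],200],feed=150); robot.hold(0.3)
print(robot.observe()["t"],robot.job_done())
E
```

```text
the job is handed in; nothing more can be done
27.5833 None
```

I pushed the drawer home to its hard stop, then pressed both large buttons fully down together for about three seconds. Both came back up, and I handed the job in at 27.6 s with the robot touching nothing.

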